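# Tighten the blade collar of a blender jug with its pin spanner

## Robot

A 6-joint arm with a two-finger parallel gripper is mounted at the origin on a cart in front of the work surface, level with it; the furniture and walls round the work are solid. World frame = base frame: x ahead of the robot, y to its left, z up, the work surface at z = 0. Lengths are in m, angles in rad, forces in N, time in s.
With the tool pointing down it reaches from about 0.325 to 0.75 m from the base axis. Payload 7.6 kg.
Tool frame: the origin (TCP) lies at the very end of the fingers, on their centre line; the grasp point (between the pads) lies 19 mm behind it (arm.pinch_z is the distance from the TCP to the grasp point, in m); z points along the fingers, y is the line along which they close (so a half turn about z gives the same grasp; the last joint's range is limited). The gripper opens to 85 mm and grips with 20 to 120 N. Pads are 22 mm wide; open, the fingers measure 114 mm over their backs; the gripper's body (76 mm by 85 mm) begins 54 mm behind the grasp point. The pads swing forward as they close: fully open they stand 13 mm farther back than shut.
Start: joints at [-1.387, 0.052, 1.401, -0, 1.689, -0.07], TCP at [0.132, -0.508, 0.231] pointing down, gripper open.
Joint ranges: [-2.9, 2.9], [-0.91, 2.17], [0.12, 2.37], [-1.06, 4.2], [0.26, 2.73], [-2.93, 2.93]. Speed limits (rad/s): [2.57, 2.57, 3.01, 3.14, 3.14, 3.14].

## Interface

Orientations are given as a unit quaternion [w, x, y, z].
In Python, from rig import arm gives the robot as it stands.
- The arm moves only by the tool move_arm, never from a script. Its argument "motion" is a list of rows, each a list of 2 entries, a list of its own where there are three numbers: the shift along the world's x, y, z in units of 15 cm (1.0 is 15 cm), then the turn, a rotation vector about the world's x, y, z in units of 60 degrees (1.0 is 60 degrees). A call has 1 to 10 rows; each row is the pose to reach, as a shift and turn from the pose commanded when the call began; what a row does not reach only later rows make up. A row lasts 1/10 s, in which the tool goes at most 50 mm and 8.59 degrees, less where a joint would pass 70% of its speed; a pose out of reach is approached as far as the arm can. A call with a number of a shift or a turn outside -1 to 1 is refused whole. A call with a gripper value outside its range is refused whole. "jaw" is the opening, from 0 (shut) to 1 (fully open), set as the call begins (left out, the last holds). The fingers move at their own pace and stop on an object; "grip_force" is the grip in N (left out, the last holds). Time passes only in rows, so rows that repeat a pose let the fingers close. It gives the time, the measured TCP pose, the force, the opening and the grip force at its end, in the units of the state.
- arm.observe(): the state, without advancing time (a new reading comes with each control period).
- arm.capture(name): name is "scene" or "top" or "wrist"; returns a dict with "frame" (384x512x3 uint8, red, green, blue), "range_z" (384x512 float32, m along the optical axis (not along the pixel's ray), 0 where there is no reading), "fx", "fy", "cx", "cy" (pixels), "pose" (4x4, takes a point from camera to world coordinates). Camera axes: x right, y down, z forward; pixel columns grow to the right and rows downward; lengths in m; the calibration is good to about 2 mm. The wrist camera is an equidistant fisheye: a pixel r from the principal point sees the ray r / f radians off the axis. A picture is of the moment at which its call begins.
- arm.hand_in(): hands the job in; it is judged then, once.
The state is a dict: "clock": time; "joint_positions": joint angles; "joint_vel": joint speeds; "joint_torque": joint torques, N m; "tcp_pos": TCP position; "ee_rot": TCP orientation; "force": force on the tool from outside, world axes, zero at the start; "ft_torque": the same for the moment, N m; "width": opening from 0.0 (shut) to 1.0 (fully open); "grasp_force": force on a finger pad.
Only numpy, scipy, OpenCV 4.12 (cv2) and the standard library are available. Lean on these libraries where they do the work, as an engineer would, in place of code of your own. Each camera call takes 0.05 s, during which the arm holds its last target. There are 200 camera calls.

## Task

The washed blender jug stands upside down on its sloping drying stand and its blade collar is only finger-tight, so it would leak. Take the red pin spanner, fit both of its prongs into holes of the collar, screw the collar clockwise (as you look at its face) until it comes up hard against its stop, then lay the spanner back flat on the worktop, prongs down, without disturbing the things around.

Things in the scene. Friction and masses are not known exactly. Their poses are not given: they have to be found in the camera images.
- spanner: loose pin spanner, 194 mm long, 0.18 kg. Origin on the axis of its steel ring head, level with the prong tips: z = 0 when it lies prongs down, as at the start, level on prongs and handle. z points up, away from the prongs; x from handle to head. Ring head: outer diameter 76, inner 40, between z = 14 and 22 mm.
- spanner_grip (a point): good place to grasp the red handle: 80 mm from the ring's axis, at half height (x = -80, y = 0, z = 13 mm in the spanner's frame, same axes). The handle is straight, parallel to x, from x = -58 to -156 mm, 16 mm wide (y), from z = 0 to 26 mm.
- prong_left (a point): centre of the tip of the prong at x = 0, y = +30, z = 0 mm of the spanner. Both prongs are round, diameter 8, 14 mm long under the ring, tapered to 5 at the tip over the last 3 mm.
- prong_right (a point): centre of the tip of the other prong, at x = 0, y = -30, z = 0 mm of the spanner
- jug_stand: fixed sloping stand (foot 190 x 150 mm) that carries the clear jug upside down; origin on the worktop under it, x to its back, z up. The jug cannot move; its axis leans 30 degrees from vertical to the stand's front (-x). The jug's black foot round the collar, 107 mm across, lies 8 mm or more below the collar's face, its black handle 28 mm or more.
- collar_face (a point): centre of the collar's grey face, 177 mm up. z: along the axis, out of the face (leaning 30 degrees to the front); x up the slope, y left; it does not turn with the collar. The face, diameter 83, has six round holes, diameter 12, 10 mm deep, every 60 degrees on a circle of 30 mm radius; opposite ones take the prongs. A steel stub in the middle, diameter 25, stands 5 mm out.
- collar (a joint): how far the collar is unscrewed, rad: 0 = home, hard against its stop; starts 0.55 to 0.95; grows anticlockwise seen from outside. It does not tell where the holes stand: that differs from jug to jug, so look, or feel with the prongs (a pair within any 60 degrees). It turns stiffly (0.6 N m, 8 N at the grip), stays where left, and light touch does not turn it.
- jug_lid: bystander: black jug lid, diameter 128, 37 mm high, loose on the worktop; origin under its centre
- tumbler: bystander: clear drinking glass, diameter 79, 90 mm high, loose; origin under its centre
- spice_jar: bystander: small spice jar with white lid, diameter 47, 98 mm high, loose; origin under its centre
- coffee_jar: bystander: glass jar with a red lid, diameter 72, 115 mm high, loose; origin under its centre

How it is judged:
On the way, in this order (a step that is already met when the one before it is completed fails the run):
1. both prongs stand at least 4 mm deep in holes of the collar, which is still loose (z of each of prong_left, prong_right in the frame of collar_face below -0.004 m and distance between each of prong_left, prong_right and collar_face below 0.037 m and value of joint collar above 0.3 rad), for 0.1 s.
2. with both prongs in its holes the collar is screwed home, within 0.06 rad of its stop (z of each of prong_left, prong_right in the frame of collar_face below -0.003 m and distance between each of prong_left, prong_right and collar_face below 0.037 m and value of joint collar below 0.06 rad), for 0.1 s.
At the end, for the whole second after the job is handed in: the collar is home (within 0.06 rad of its stop) and the spanner lies still, flat on the worktop with its prongs down (within 0.1 rad of level, its underside within 6 mm of the worktop) (value of joint collar below 0.06 rad and height (world z) of spanner below 0.006 m and height (world z) of spanner_grip between 0.007 and 0.019 m and angle between spanner's own z axis and vertical below 0.1 rad and linear speed of spanner below 0.02 m/s); the robot touches nothing.
It fails at once if a bystander (jug lid, glass, spice jar or coffee jar) is pushed more than 25 mm or tipped (distance of any of jug_lid, tumbler, spice_jar, coffee_jar from where it was at the start of the episode above 0.025 m or angle between any of tumbler, spice_jar, coffee_jar's own z axis and vertical above 0.4 rad).
It also fails if it takes over 58 s, if anything falls off the work surface, if the arm or the gripper's body presses on something with over 40 N, if the wrist force passes 120 N, or if a joint passes its speed limit or range.

## Working session

There is one attempt and no reset: what is moved stays moved. The work goes in short steps, Python scripts to look and compute and a tool call to move; the robot and the scene stay as the last step left them, time stands still between calls to the robot, and variables do not carry over. Pictures are saved under pics/ and viewed, at most 10 in all, crops included, and the job is handed in when it is done.

Besides the shell and the picture viewer there is one more tool, called after ">>>" as a command line: name --argument value ..., lists and objects as JSON in quotes. move_arm: Moves the arm, as the interface text tells. Its arguments: {"type":"object","properties":{"motion":{"type":"array","items":{"type":"array"}},"jaw":{"type":"number"},"grip_force":{"type":"number"}},"required":["motion"]}

```bash
ls; mkdir -p pics
cat > h.py <<'E'
import numpy as np, cv2, pickle
from rig import arm
from scipy.spatial.transform import Rotation as R
def snap(n,f):
    c=arm.capture(n); cv2.imwrite(f'pics/{f}.png',c['frame'][:,:,::-1]); pickle.dump(c,open(f'pics/{f}.pkl','wb')); return c
def load(f): return pickle.load(open(f'pics/{f}.pkl','rb'))
def ray(c,u,v):
    d=np.array([(u-c['cx'])/c['fx'],(v-c['cy'])/c['fy'],1.]); return c['pose'][:3,:3]@d,c['pose'][:3,3]
def onz(c,u,v,z):
    d,o=ray(c,u,v); return o+d*(z-o[2])/d[2]
def cloud(c):
    v,u=np.mgrid[:384,:512]; z=c['range_z']
    P=np.stack([(u-c['cx'])/c['fx']*z,(v-c['cy'])/c['fy']*z,z],-1)
    return P@c['pose'][:3,:3].T+c['pose'][:3,3]
E
python3 - <<'E'
from h import *
a=snap('scene','s0');b=snap('top','t0')
cv2.imwrite('pics/st0.png',cv2.resize(np.hstack([a['frame'],b['frame']])[:,:,::-1],(800,300)))
for c in(a,b):print(c['fx'],c['cx'],c['cy'],c['pose'].round(3).tolist(),c['range_z'].min(),c['range_z'].max())
print(arm.observe(),arm.pinch_z)
E
```

```text
pics
347.1405527241059 251.20899960132687 190.08897559397457 [[0.966, -0.113, 0.231, 0.262], [-0.257, -0.459, 0.85, -1.017], [0.01, -0.881, -0.473, 0.707], [0.0, 0.0, 0.0, 1.0]] 0.0 2.3638635
405.0205038129534 253.58343748553708 195.73836120651677 [[-0.001, -0.995, 0.095, 0.436], [-1.0, 0.0, -0.009, 0.022], [0.009, -0.095, -0.995, 1.267], [0.0, 0.0, 0.0, 1.0]] 0.0 2.2036252
{'clock': 0.1, 'joint_positions': array([-1.38729648e+00,  5.27919738e-02,  1.40162448e+00, -3.07496751e-07,
        1.68857367e+00, -7.03081896e-02]), 'joint_vel': array([-0.00054803, -0.00206891, -0.00291265, -0.00160365, -0.00019096,
       -0.00251445]), 'joint_torque': array([ 2.07413708e-03, -3.82581174e+01, -3.60985529e+01, -1.95942488e-05,
        4.87714744e-03,  1.20995651e-06]), 'tcp_pos': array([ 0.13179341, -0.5079187 ,  0.23054647]), 'ee_rot': array([-6.97606977e-04,  9.91958246e-01,  1.26563620e-01, -3.96767941e-05]), 'force': array([ 0.88131008, -0.34677916,  0.35085269]), 'ft_torque': array([ 0.00519328, -0.00552896, -0.03144661]), 'grasp_force': 0.0, 'width': 1.0034763990203537} 0.0187
```

View pics/t0.png

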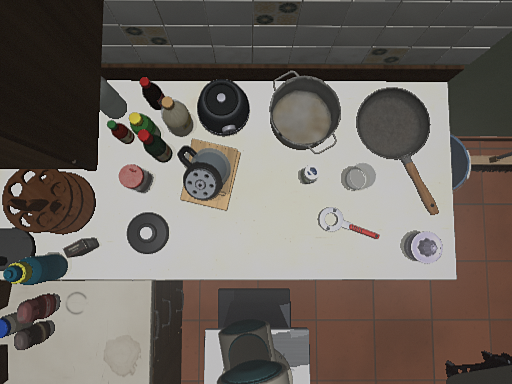

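View pics/s0.png

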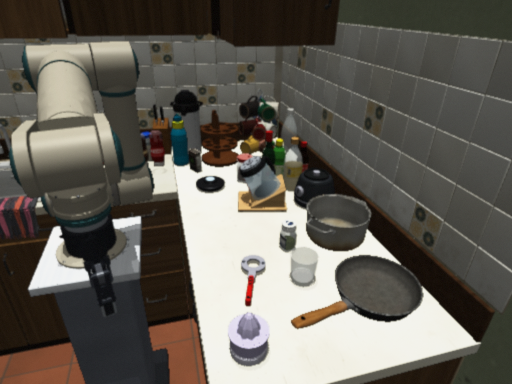

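The top view shows the spanner ring at about (330,219) with its red handle running to (378,237). The collar face is near (203,183), tumbler (358,177), spice jar (309,175), lid (148,232) and coffee jar (133,177). The scene view confirms this layout, with the jug leaning toward the robot.

Run:
```python
from h import *
c=load('t0'); f=c['frame'].astype(int); P=cloud(c)
r,g,b=f[...,0],f[...,1],f[...,2]
v,u=np.mgrid[:384,:512]
m=(r>120)&(g<80)&(b<80)&(u>335)&(u<395)&(v>215)&(v<250)
q=np.array([onz(c,x,y,0.026)[:2] for x,y in zip(u[m],v[m])])
mu=q.mean(0);w,V=np.linalg.eigh(np.cov(q.T));d=V[:,1]; t=(q-mu)@d
print('handle n',m.sum(),mu,d,t.min(),t.max(),np.degrees(np.arctan2(d[1],d[0])))
# ring: grey not table within circle
S=f.max(2)-f.min(2)
for nm,(x,y),z in(('ring',(331,219),.022),('tum',(358,177),.09),('spice',(309,174),.098),('lid',(148,232),.037),('coffee',(132,177),.115)):
    print(nm,onz(c,x,y,z).round(3),P[y,x].round(3))
# collar face by height
sel=(u>180)&(u<232)&(v>160)&(v<206)&(P[...,2]>0.12)
p=P[sel];print('jug pts',len(p),p.min(0),p.max(0))
np.set_printoptions(linewidth=220,precision=3,suppress=True)
print((P[168:202:3,184:226:3,2]*1000).astype(int))
cv2.imwrite('pics/tz.png',np.hstack([cv2.resize(c['frame'][155:215,175:235,::-1],(400,400),interpolation=cv2.INTER_CUBIC),cv2.resize(c['frame'][200:250,320:370,::-1],(400,400),interpolation=cv2.INTER_CUBIC)]))
```

```text
handle n 71 [ 0.44508016 -0.32749457] [0.34139197 0.93992102] -0.0448192859726944 0.048400929342215585 70.03829700386912
ring [ 0.483 -0.227  0.022] [ 0.484 -0.232 -0.001]
tum [ 0.604 -0.295  0.09 ] [ 0.614 -0.315  0.016]
spice [ 0.612 -0.15   0.098] [ 0.612 -0.15   0.096]
lid [0.444 0.33  0.037] [0.444 0.329 0.042]
coffee [0.6   0.36  0.115] [0.6   0.359 0.117]
jug pts 1398 [0.43647885 0.02205611 0.1200826 ] [0.64577868 0.21041283 1.26657311]
[[  1 172 186 187 179 184 188 193 190 185 181 163 149 132]
 [  0 185 176 191 194 197 198 196 191 187 186 174 155 135]
 [170 175 187 185 179 191 193 181 192 191 184 178 160 139]
 [170 186 188 185 187 186 185 184 190 195 182 177 168 137]
 [165 175 179 183 184 186 178 182 184 189 175 182 174 127]
 [161 174 160 177 182 183 186 173 180 184 187 174 168 110]
 [154 169 166 175 178 179 178 164 176 167 178 173 162  31]
 [ 15 166 165 168 166 172 165 171 170 171 175 164  32  26]
 [ 18  19 161 153 156 160 163 154 170 169 162 155  31  34]
 [ 17  20 136 162 161 160 163 158 164 153 152  10  13  16]
 [ 16  13  19  13  18 145 150 150 150  19  16  14  19  17]
 [  1  13  15  16  18  14  19  16  16  13  17  12  17  12]]
```

View pics/tz.png

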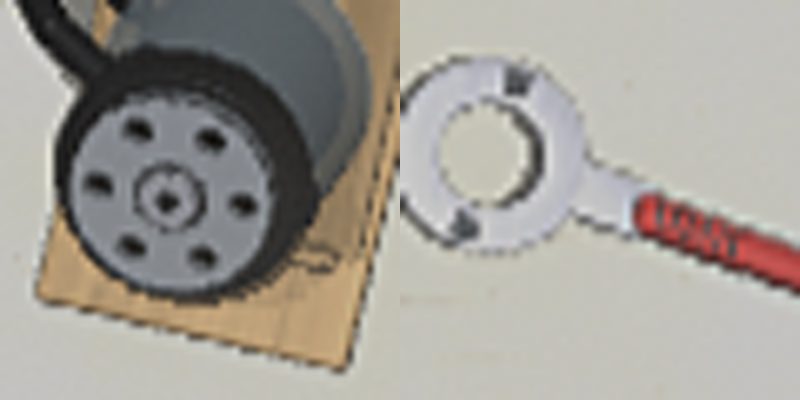

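The crop shows six holes, at crop (138,128), (210,139), (243,203), (202,256), (130,245) and (97,184), with the stub at (170,200). The stand's front edge runs (37,297)→(347,370), and the ring hole is near (490,153) in the right half.

```bash
cat > fit.py <<'E'
from h import *
from scipy.optimize import least_squares
def Rc(yaw):  # collar frame: z leans 30deg to stand -x
    return R.from_euler('z',yaw)*R.from_euler('y',-np.pi/6)
def model(p,yaw): # cx,cy,phase
    c=np.array([p[0],p[1],.177]); a=p[2]+np.arange(6)*np.pi/3
    return c+Rc(yaw).apply(np.c_[.03*np.cos(a),.03*np.sin(a),0*a-0.001])
def proj(c,X):
    q=(X-c['pose'][:3,3])@c['pose'][:3,:3]; return np.c_[q[:,0]/q[:,2]*c['fx']+c['cx'],q[:,1]/q[:,2]*c['fy']+c['cy']]
E
python3 - <<'E'
from fit import *
c=load('t0'); k=8
up=lambda g,x0,y0,w:cv2.resize(g[y0:y0+w,x0:x0+w],None,fx=k,fy=k,interpolation=cv2.INTER_CUBIC)
g=cv2.cvtColor(c['frame'],cv2.COLOR_RGB2GRAY)
x0,y0=175,155; U=up(g,x0,y0,60)
H=[(138,128),(210,139),(243,203),(202,256),(130,245),(97,184)]
px=[]
for a,b in H:
    cx,cy=a/6.667*k,b/6.667*k
    yy,xx=np.mgrid[:480,:480]; w=np.clip(115-U.astype(float),0,None)*(np.hypot(xx-cx,yy-cy)<22)
    px.append([((xx*w).sum()/w.sum()+.5)/k+x0-.5,((yy*w).sum()/w.sum()+.5)/k+y0-.5])
px=np.array(px);print(px.round(2).tolist())
f0=c['frame'];front=[onz(c,175+x/6.667,155+y/6.667,.0) for x,y in((37,297),(347,370))]
e=front[1]-front[0];print('front edge',front,np.linalg.norm(e),'yaw',np.degrees(np.arctan2(e[1],e[0]))+90)
for fixed in(True,False):
    def res(p):
        X=proj(c,model(p,p[3])); 
        r=[min((x-X),key=np.linalg.norm) for x in px]
        return np.r_[np.ravel(r),(p[3]+.23)*(30 if fixed else .5)]
    best=min((least_squares(res,[.46,.11,ph,-.23]) for ph in np.arange(0,1.05,.15)),key=lambda s:s.cost)
    print(best.x,best.cost,'phase deg',np.degrees(best.x[2]),'res',best.fun.round(2))
# ring inner hole centre & orientation
U=up(g,310,195,60); rgb=cv2.resize(c['frame'][195:255,310:370],None,fx=k,fy=k,interpolation=cv2.INTER_CUBIC)
print('handle axis pts'); cv2.imwrite('pics/ring.png',rgb[:,:,::-1])
ctr=np.array([.44508,-.32749]); d=np.array([.3414,.9399])
f=c['frame'].astype(int); S=f[...,2]-f[...,0]
print(S[208:232:2,316:350:2])
print(dir(arm))
E
```

```text
[[195.35, 174.01], [206.24, 175.56], [211.09, 185.24], [205.07, 193.09], [194.37, 191.53], [189.41, 182.11]]
front edge [array([0.54528543, 0.2397224 , 0.        ]), array([0.51085758, 0.09391348, 0.        ])] 0.1498182799593345 yaw -13.285144130893087
[ 0.56701295  0.14874959  1.14257165 -0.23456408] 48.72282999084666 phase deg 65.46453358398443 res [ 1.21 -5.31  2.31  0.   -1.99  3.14  2.46 -2.72  0.78  2.08 -4.74  2.78
 -0.14]
[ 0.56482555  0.15428188 -1.43566759  1.16857469] 45.449563365470965 phase deg -82.25769369959364 res [ 1.51 -4.72  2.11 -0.53 -0.    1.23 -2.92 -1.42  3.71  2.06 -4.44  3.38
  0.7 ]
handle axis pts
[[-13 -13 -14 -13 -12   8  10  10  12   0   0 -11 -11 -10  -9  -7  -9]
 [-13 -14 -14  -6   8   6  10   5   6   6   9   7 -10  -8  -7  -7 -17]
 [-13 -14  -9   8   6   5   6   4   7   1   3  11   7  -8  -7  -7  -8]
 [-12 -11   8   3   5   4 -14 -14 -14  -6   0   8  10  -4  -9  -7  -8]
 [-11 -10   0   3   5 -14 -12 -13 -12 -12  -3   1   9  11  -8  -8  -8]
 [-12  -6  -1   2   6 -14 -12 -14 -13 -12  -8   0   8  11 -10  -9 -10]
 [-11  -7  -1  -1  11 -14 -13 -14 -13 -12  -8   1   8   8  -3 -11 -10]
 [-10 -10   0  -1   9 -15 -13 -15 -15 -13  -6   1   6   7   5  10   8]
 [-11  -9   5  -1   7   8 -16 -14 -15  -7   1   3  10   0   2   5  13]
 [-10 -12  -9   0   0   2  12   1   3   5   4   8  12   0  -1   4  17]
 [ -9 -10 -11  -7   0   3   6  -2   4   0   3  11 -13 -12  -4   2  11]
 [-10 -10 -10 -10 -12   0   1   1   4   2   0 -14 -15 -13 -12 -12 -10]]
['MotionError', '__class__', '__delattr__', '__dict__', '__dir__', '__doc__', '__eq__', '__format__', '__ge__', '__getattribute__', '__getstate__', '__gt__', '__hash__', '__init__', '__init_subclass__', '__le__', '__lt__', '__module__', '__ne__', '__new__', '__reduce__', '__reduce_ex__', '__repr__', '__setattr__', '__sizeof__', '__str__', '__subclasshook__', '__weakref__', 'capture', 'hand_in', 'observe', 'pinch_z']
```

Run:
```python
from fit import *
c=load('t0')
px=np.array([[195.35, 174.01], [206.24, 175.56], [211.09, 185.24], [205.07, 193.09], [194.37, 191.53], [189.41, 182.11]])
def res(p):
    X=proj(c,model(p,p[3])); 
    return np.r_[np.ravel(px-X[[ (-i)%6 for i in range(6)]]),(p[3]+.232)*30]
sols=sorted((least_squares(res,[.56,.13,ph,-.232]) for ph in np.arange(0,6.28,1)),key=lambda s:s.cost)
s=sols[0];print(s.x,s.cost,np.degrees(s.x[2])%60,s.fun.round(2))
# ring: fit outer/inner from blueness mask
f=c['frame'].astype(int);S=f[...,2]-f[...,0]
Sm=cv2.resize(S[195:245,305:365].astype(np.float32),None,fx=8,fy=8,interpolation=cv2.INTER_CUBIC)
m=(Sm>-4).astype(np.uint8)
cs,h=cv2.findContours(m,cv2.RETR_CCOMP,cv2.CHAIN_APPROX_NONE)
for q,hh in zip(cs,h[0]):
    if cv2.contourArea(q)>3000:
        (x,y),r=cv2.minEnclosingCircle(q);mm=cv2.moments(q);x,y=mm['m10']/mm['m00'],mm['m01']/mm['m00']
        X,Y=(x+.5)/8+305-.5,(y+.5)/8+195-.5
        print('hole' if hh[3]>=0 else 'outer',X,Y,r/8,onz(c,X,Y,.022),onz(c,X,Y,.014))
np.set_printoptions(precision=3,suppress=True)
o=np.array([.44508,-.32749]);d=np.array([.3414,.9399])
print('pred ring axis from handle centre +107mm',o+.107*d)
```

```text
[ 0.57288862  0.15698854  0.61821337 -0.2320517 ] 0.006505750148079573 35.42101689521408 [ 0.05  0.03 -0.03 -0.   -0.04  0.01 -0.03 -0.05  0.03 -0.03  0.02  0.04
 -0.  ]
outer 332.2766333216162 219.51457808502744 17.307239532470703 [ 0.4816324  -0.23088049  0.022     ] [ 0.48192265 -0.23250634  0.014     ]
hole 330.5266629809589 219.01203435494924 6.706177711486816 [ 0.48318016 -0.22551975  0.022     ] [ 0.48348035 -0.22711114  0.014     ]
pred ring axis from handle centre +107mm [ 0.482 -0.227]
```

>>> move_arm --motion '[[[1,0.7,0],[0,0,0.92]],[[1,0.7,0],[0,0,0.92]],[[1,0.7,0],[0,0,0.92]],[[1,0.7,0],[0,0,0.92]],[[1,0.7,0],[0,0,0.92]],[[1,0.7,0],[0,0,0.92]],[[1,0.7,0],[0,0,0.92]]]' --jaw 0.6

```text
clock: 0.8
tcp_pos: [0.2821, -0.4028, 0.2309]
ee_rot: [-0.0, 0.819, 0.574, 0.0]
force: [0.6, -0.3, -0.0]
width: 0.595
grasp_force: 0.0
```

>>> move_arm --motion '[[[1,0.6,-0.2],[0,0,0]],[[1,0.6,-0.4],[0,0,0]],[[1,0.6,-0.7],[0,0,0]],[[1,0.6,-0.7],[0,0,0]],[[1,0.6,-0.7],[0,0,0]],[[1,0.6,-0.7],[0,0,0]]]'

```text
clock: 1.4
tcp_pos: [0.4317, -0.3119, 0.1243]
ee_rot: [-0.002, 0.82, 0.573, -0.001]
force: [-0.3, 0.3, 0.3]
width: 0.601
grasp_force: 0.0
```

Run:
```python
from h import *
c=snap('wrist','w0'); print(c['fx'],c['fy'],c['cx'],c['cy'],c['pose'].round(4).tolist(),arm.observe()['tcp_pos'])
```

```text
297.3186396354542 297.3186396354542 254.133939936346 188.78130884779736 [[0.9387, -0.3257, -0.1128, 0.4596], [-0.3446, -0.8904, -0.2973, -0.235], [-0.0036, 0.318, -0.9481, 0.2669], [0.0, 0.0, 0.0, 1.0]] [ 0.43167268 -0.31319781  0.12626341]
```

View pics/w0.png

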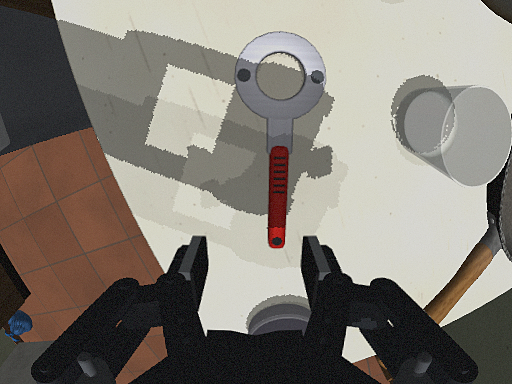

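The wrist view shows the ring centred near (280,76), prong tops at (243,75) and (317,76), and the red handle from (279,150) to (276,243) between the fingers.

```bash
cat >> h.py <<'E'
def fray(c,u,v):
    x,y=(u-c['cx'])/c['fx'],(v-c['cy'])/c['fy']; r=np.hypot(x,y); s=np.sinc(r/np.pi)
    d=np.array([x*s,y*s,np.cos(r)]); return c['pose'][:3,:3]@d,c['pose'][:3,3]
def fonz(c,u,v,z):
    d,o=fray(c,u,v); return o+d*(z-o[2])/d[2]
def fproj(c,X):
    q=(np.atleast_2d(X)-c['pose'][:3,3])@c['pose'][:3,:3]; n=np.hypot(q[:,0],q[:,1]); t=np.arctan2(n,q[:,2])
    return np.c_[c['cx']+c['fx']*t*q[:,0]/n,c['cy']+c['fy']*t*q[:,1]/n]
def blob(c,u,v,rad,thr):
    g=cv2.cvtColor(c['frame'],cv2.COLOR_RGB2GRAY).astype(float); yy,xx=np.mgrid[:384,:512]
    w=np.clip(thr-g,0,None)*(np.hypot(xx-u,yy-v)<rad); return (xx*w).sum()/w.sum(),(yy*w).sum()/w.sum()
E
python3 - <<'E'
from h import *
c=load('w0')
a=[fonz(c,*blob(c,u,v,10,90),.022) for u,v in((243,75),(317,76))]
f=c['frame'].astype(int);m=(f[...,0]>110)&(f[...,1]<70)&(f[...,2]<70);v,u=np.nonzero(m);k=(v>140)&(v<255)&(u>255)&(u<300)
h=np.array([fonz(c,x,y,.026) for x,y in zip(u[k],v[k])])[:,:2];mu=h.mean(0);w,V=np.linalg.eigh(np.cov(h.T));d=V[:,1];d*=np.sign(d[1])
print(a,np.linalg.norm(a[0]-a[1]),'mid',(a[0]+a[1])/2,'yaw from prongs',np.degrees(np.arctan2(*(a[0]-a[1])[1::-1]))-90,'handle',mu,np.degrees(np.arctan2(d[1],d[0])),((h-mu)@d).min(),((h-mu)@d).max())
E
```

```text
[array([ 0.45567008, -0.21791337,  0.022     ]), array([ 0.51030935, -0.23989138,  0.022     ])] 0.058893830213684044 mid [ 0.48298972 -0.22890238  0.022     ] yaw from prongs 68.08811318651914 handle [ 0.4347946  -0.35935059] 68.03540394805069 -0.012610168420455379 0.07404442519471728
```

>>> move_arm --motion '[[[0.14,0.065,-0.3],[0,0,-0.03]],[[0.14,0.065,-0.6],[0,0,-0.03]],[[0.14,0.065,-0.81],[0,0,-0.03]],[[0.14,0.065,-0.81],[0,0,-0.03]],[[0.14,0.065,-0.81],[0,0,-0.03]]]'

```text
clock: 1.95
tcp_pos: [0.4531, -0.305, 0.007]
ee_rot: [0.001, 0.83, 0.558, 0.0]
force: [0.3, -0.2, 0.1]
width: 0.6
grasp_force: 0.0
```

>>> move_arm --motion '[[[0,0,0],[0,0,0]],[[0,0,0],[0,0,0]],[[0,0,0],[0,0,0]],[[0,0,0],[0,0,0]],[[0,0,0],[0,0,0]],[[0,0,0],[0,0,0]]]' --jaw 0 --grip_force 100

```text
clock: 2.55
tcp_pos: [0.4541, -0.3047, 0.0076]
ee_rot: [0.002, 0.829, 0.559, 0.001]
force: [-1.4, -0.2, 8.1]
width: 0.158
grasp_force: 99.7
```

>>> move_arm --motion '[[[0,0,0.3],[0,0,0]],[[0,0,0.6],[0,0,0]],[[0,0.15,0.9],[0,0,0]],[[0,0.4,1],[0,0,0]],[[0,0.7,1],[0,0,0]],[[0,1,1],[0,0,0]],[[0,1,1],[0,0,0]],[[0,1,1],[0,0,0]],[[0,1,1],[0,0,0]]]'

```text
clock: 3.45
tcp_pos: [0.4529, -0.1542, 0.1552]
ee_rot: [0.0, 0.829, 0.559, 0.0]
force: [-0.3, -0.7, -2.3]
width: 0.158
grasp_force: 98.6
```

Run:
```python
from h import *
c=snap('wrist','w1'); s=arm.observe(); print(s['tcp_pos'],s['ee_rot'],s['force'],s['ft_torque'],s['width'])
print(c['pose'].round(4).tolist())
```

```text
[ 0.45280289 -0.15441421  0.15500257] [ 2.41483486e-04  8.29673572e-01  5.58248783e-01 -3.48182412e-05] [ 0.77504808  0.04639397 -1.97017361] [-0.0103282   0.09052354 -0.02463461] 0.16001162034139213
[[0.9264, -0.3571, -0.1194, 0.4829], [-0.3765, -0.8777, -0.2964, -0.0779], [0.001, 0.3196, -0.9476, 0.2976], [0.0, 0.0, 0.0, 1.0]]
```

View pics/w1.png

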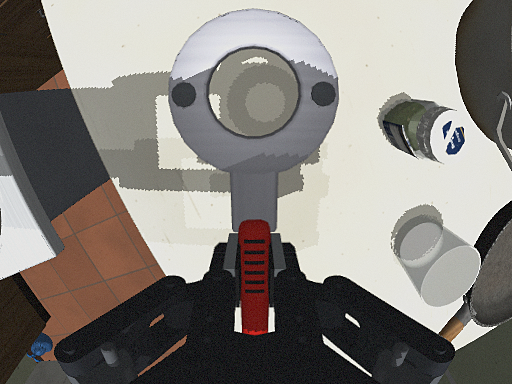

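The held spanner fills the wrist view: prong tops at (184,94) and (323,94), ring hole centred at (253,93), handle straight in the pads.

```bash
cat >> h.py <<'E'
def inhand(c,tp,tq,uv,depth=True):
    # ring plane (tool frame) from range; prong tops
    T=R.from_quat(np.r_[tq[1:],tq[0]])
    cam=np.linalg.inv(np.block([[T.as_matrix(),tp[:,None]],[0,0,0,1]]))@c['pose']
    cc=dict(c,pose=cam)
    v,u=np.mgrid[:384,:512]; x=(u-c['cx'])/c['fx'];y=(v-c['cy'])/c['fy'];r=np.hypot(x,y);s=np.sinc(r/np.pi)/np.cos(r)
    z=c['range_z'];P=np.stack([x*s*z,y*s*z,z],-1)@cam[:3,:3].T+cam[:3,3]
    ctr=np.mean(uv,0); sep=np.linalg.norm(uv[1]-uv[0]); d=np.hypot(u-ctr[0],v-ctr[1])/sep
    m=(d>.4)&(d<.52)&(z>0); p=P[m]
    for _ in range(4):
        A=np.c_[p[:,:2],np.ones(len(p))];k=np.linalg.lstsq(A,p[:,2],rcond=None)[0];e=p[:,2]-A@k;p=p[abs(e)<max(.003,2*e.std())]
    print('plane tool z=ax+by+c',k,'std',e.std(),len(p))
    pts=[]
    for q in uv:
        dd,o=fray(cc,*q); t=(k[2]+k[0]*o[0]+k[1]*o[1]-o[2])/(dd[2]-k[0]*dd[0]-k[1]*dd[1]); pts.append(o+dd*t)
    return np.array(pts),k,cc
E
python3 - <<'E'
from h import *
np.set_printoptions(precision=4,suppress=True)
c=load('w1');tp=np.array([.4529,-.1543,.1551]);tq=np.array([0,.8297,.5582,0])
uv=np.array([blob(c,184,94,16,60),blob(c,323,94,16,60)]);print(uv)
p,k,cc=inhand(c,tp,tq,uv);print(p,np.linalg.norm(p[0]-p[1]),p.mean(0))
for zt in(-.003,0,.003,.006):
    q=np.array([fonz(cc,*x,zt) for x in uv]);print(zt,q.ravel(),np.linalg.norm(q[0]-q[1]),q.mean(0))
E
```

```text
[[182.7723  95.7962]
 [322.4008  94.722 ]]
plane tool z=ax+by+c [ 0.0003  0.0016 -0.0144] std 0.0007768274801848286 6730
[[ 0.0812 -0.0317 -0.0144]
 [ 0.0816  0.0286 -0.0143]] 0.060251016641293835 [ 0.0814 -0.0016 -0.0143]
-0.003 [ 0.0811 -0.0344 -0.003   0.0816  0.0312 -0.003 ] 0.06557652983578828 [ 0.0814 -0.0016 -0.003 ]
0 [ 0.0811 -0.0351  0.      0.0816  0.0319  0.    ] 0.06698700797974395 [ 0.0814 -0.0016  0.    ]
0.003 [ 0.0811 -0.0358  0.003   0.0816  0.0325  0.003 ] 0.06839748612369961 [ 0.0813 -0.0017  0.003 ]
0.006 [ 0.0811 -0.0366  0.006   0.0816  0.0332  0.006 ] 0.06980796426765527 [ 0.0813 -0.0017  0.006 ]
```

```bash
cat > plan.py <<'E'
from fit import *
np.set_printoptions(precision=4,suppress=True)
C=np.array([.5729,.1570,.177]); YAW=-.232; PH=np.radians(125.4)
OFF=np.array([.0814,-.0010,.0076])
def target(lift,psi,C=C,OFF=OFF,dxy=(0,0)):  # psi: spanner x angle in collar frame
    Rt=Rc(YAW)*R.from_euler('z',psi)*R.from_euler('x',np.pi)
    o=C+Rc(YAW).apply([dxy[0],dxy[1],lift]); return o-Rt.apply(OFF),Rt
def delta(tp,tq,p,Rt):
    T=R.from_quat(np.r_[tq[1:],tq[0]]); rv=(Rt*T.inv()).as_rotvec()
    return (p-tp)/.15,rv/(np.pi/3)
E
python3 - <<'E'
from plan import *
from h import *
c=load('w1');tp=np.array([.4529,-.1543,.1551]);tq=np.array([0,.8297,.5582,0])
T=R.from_quat(np.r_[tq[1:],tq[0]])
_,_,cc=inhand(c,tp,tq,np.array([[182.8,95.8],[322.4,94.7]]))
f=c['frame'].astype(int);m=(f[...,0]>100)&(f[...,1]<60)&(f[...,2]<60);v,u=np.nonzero(m);k=(v>245)&(v<325)&(u>230)&(u<280)
h=np.array([fonz(cc,x,y,-.0184) for x,y in zip(u[k],v[k])]);print('handle in tool',h.mean(0),np.polyfit(h[:,0],h[:,1],1))
for l in(.06,.03,0): 
    p,Rt=target(l,PH);print(l,p,*delta(tp,tq,p,Rt), (Rt*T.inv()).magnitude()*57.3)
E
```

```text
plane tool z=ax+by+c [ 0.0003  0.0015 -0.0143] std 0.0007760859919309013 6730
handle in tool [-0.0142 -0.0008 -0.0184] [-0.0157 -0.001 ]
0.06 [0.5653 0.0912 0.2595] [0.7494 1.6367 0.6962] [-0.2969 -0.4176  0.7201] 53.03382295403296
0.03 [0.5799 0.0878 0.2335] [0.8467 1.6137 0.523 ] [-0.2969 -0.4176  0.7201] 53.03382295403296
0 [0.5945 0.0843 0.2076] [0.9441 1.5907 0.3498] [-0.2969 -0.4176  0.7201] 53.03382295403296
```

>>> move_arm --motion '[[[0.1,0.2,0.3],[0,0,0]],[[0.2,0.4,0.7],[-0.3,-0.42,0.72]],[[0.3,0.7,0.7],[-0.3,-0.42,0.72]],[[0.5,1,0.7],[-0.3,-0.42,0.72]],[[0.5,1,0.7],[-0.3,-0.42,0.72]],[[0.5,1,0.7],[-0.3,-0.42,0.72]],[[0.5,1,0.7],[-0.3,-0.42,0.72]],[[0.5,1,0.7],[-0.3,-0.42,0.72]],[[0.5,1,0.7],[-0.3,-0.42,0.72]]]'

```text
clock: 4.4
tcp_pos: [0.5275, -0.0044, 0.2598]
ee_rot: [0.244, 0.54, 0.8, 0.091]
force: [0.3, 0.7, -2.6]
width: 0.157
grasp_force: 98.6
```

>>> move_arm --motion '[[[0.12,0.3,0],[0,0,0]],[[0.25,0.64,0],[0,0,0]],[[0.25,0.64,0],[0,0,0]],[[0.25,0.64,0],[0,0,0]],[[0.25,0.64,0],[0,0,0]]]'

```text
clock: 4.9
tcp_pos: [0.5655, 0.0915, 0.2598]
ee_rot: [0.244, 0.539, 0.801, 0.091]
force: [-0.2, -1.1, -2.5]
width: 0.162
grasp_force: 98.8
```

Run:
```python
from plan import *
from h import *
c=snap('wrist','w2');t=snap('top','t2'); s=arm.observe(); print(s['clock'],s['tcp_pos'],s['ee_rot'],s['force'],s['joint_positions'])
for l in(.06,0.): print(delta(s['tcp_pos'],s['ee_rot'],*target(l,PH)))
# predicted hole pixels
print(fproj(c,model([.5729,.157,.6182],YAW)).round(1).tolist())
cv2.imwrite('pics/v2.png',np.hstack([cv2.resize(c['frame'][:,:,::-1],(400,300)),cv2.resize(t['frame'][150:225,160:260,::-1],(400,300),interpolation=cv2.INTER_CUBIC)]))
```

```text
5.0 [0.5654 0.0911 0.2601] [0.2443 0.5396 0.8006 0.091 ] [-0.1985 -0.1223 -2.1657] [ 0.1994 -0.1723  1.6343 -0.2298  1.2028 -0.1545]
(array([-0.0004,  0.0005, -0.0035]), array([0.0024, 0.0032, 0.0016]))
(array([ 0.1943, -0.0455, -0.3499]), array([0.0024, 0.0032, 0.0016]))
[[295.7, 94.1], [274.6, 57.3], [231.3, 57.4], [210.4, 94.3], [232.0, 130.0], [274.1, 130.0]]
```

View pics/v2.png

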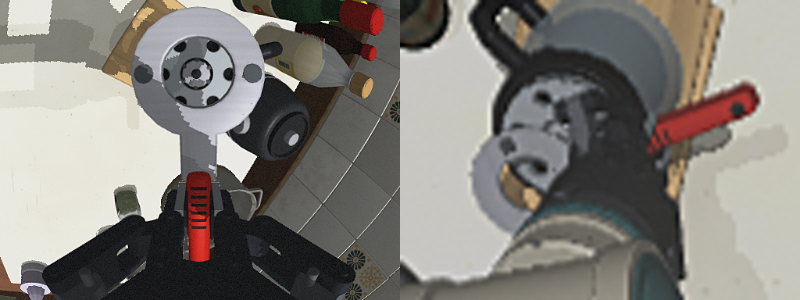

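The left half shows all six holes and the stub (197,74) through the ring, with the left and right holes in line with the prongs at (143,73) and (253,73). The right half shows the head over the collar. I'll measure the remaining offset in this one camera.

Run:
```python
from plan import *
from h import *
c=load('w2');tp=np.array([.5655,.0913,.26]);tq=np.array([.2443,.5396,.8006,.091])
uv=np.array([blob(c,183,93.5,12,60),blob(c,324,93.5,12,60)])
p,k,cc=inhand(c,tp,tq,uv);print('prongs',uv.ravel(),p.ravel(),p.mean(0))
# stub + holes in upscaled crop
x0,y0,w=200,40,106;s=5
g=cv2.resize(cv2.cvtColor(c['frame'],cv2.COLOR_RGB2GRAY)[y0:y0+w,x0:x0+w],None,fx=s,fy=s,interpolation=cv2.INTER_CUBIC)
cs,_=cv2.findContours((g<50).astype(np.uint8),cv2.RETR_CCOMP,cv2.CHAIN_APPROX_NONE)
for q in cs:
    a=cv2.contourArea(q)
    if a>200:
        (x,y),r=cv2.minEnclosingCircle(q);m=cv2.moments(q);print('blob',round(a/25,1),np.round([(m['m10']/m['m00'])/s+x0,(m['m01']/m['m00'])/s+y0,x/s+x0,y/s+y0,r/s],1))
print('pred stub',fproj(c,[C+Rc(YAW).apply([0,0,.005]),C]))
cv2.imwrite('pics/w2z.png',g)
```

```text
plane tool z=ax+by+c [0. 0. 0.] std nan 0
prongs [181.68    95.3443      nan      nan] [ 0.0821 -0.0356  0.         nan     nan     nan] [nan nan nan]
blob 104.0 [271.4 128.3 272.2 130.1   7.7]
blob 83.1 [232.6 127.5 231.5 129.3   7.9]
blob 38.3 [259.2 111.4 258.7 109.6   8. ]
blob 40.9 [242.  110.5 242.5 110.2   8.9]
blob 112.0 [250.9  94.4 250.9  94.5   6.4]
blob 40.5 [270.4  95.5 269.9  95.4   7.8]
blob 89.3 [212.7  95.  210.6  95.2   7.8]
blob 148.2 [292.7  94.9 293.2  95.    7.9]
blob 165.7 [245.4  83.5 250.8  93.2  20.9]
blob 10.6 [297.7  80.2 297.4  80.6   7. ]
blob 131.5 [231.3  60.4 230.5  59.4   8.2]
blob 165.0 [272.4  59.4 272.6  59.1   8.2]
pred stub [[252.9739  93.6295]
 [252.9929  93.567 ]]h.py:25: RuntimeWarning: invalid value encountered in scalar divide
  w=np.clip(thr-g,0,None)*(np.hypot(xx-u,yy-v)<rad); return (xx*w).sum()/w.sum(),(yy*w).sum()/w.sum()
  ret = _var(a, axis=axis, dtype=dtype, out=out, ddof=ddof,
  arrmean = um.true_divide(arrmean, div, out=arrmean,
  ret = ret.dtype.type(ret / rcount)
```

View pics/w2z.png

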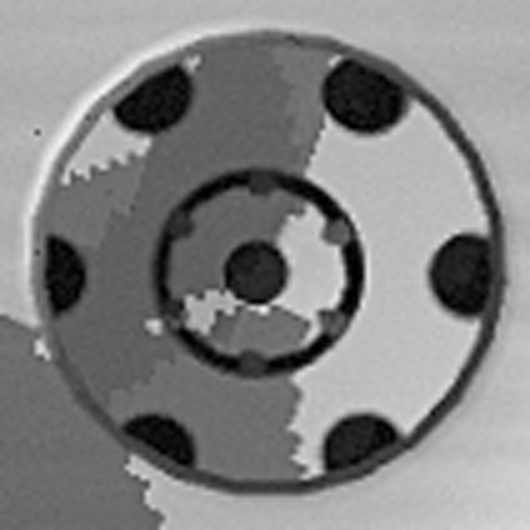

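The stub sits at full-frame (251,94.4) against a predicted (253,93.6), so the misfit is about 1 mm and the holes are level with the prong line. I'll correct for that and insert.

Run:
```python
from plan import *
tp=np.array([.5654,.0912,.26]);tq=arm.observe()['ee_rot']
for l in(.06,.005,-.004,-.009): print(l,*delta(tp,tq,*target(l,PH,dxy=(-.0004,-.0009))))
```

```text
0.06 [-0.0042 -0.0052 -0.0045] [0.0024 0.0032 0.0016]
0.005 [ 0.1742 -0.0474 -0.322 ] [0.0024 0.0032 0.0016]
-0.004 [ 0.2034 -0.0543 -0.374 ] [0.0024 0.0032 0.0016]
-0.009 [ 0.2196 -0.0581 -0.4029] [0.0024 0.0032 0.0016]
```

>>> move_arm --motion '[[[0.05,-0.015,-0.1],[0,0,0]],[[0.1,-0.03,-0.19],[0,0,0]],[[0.14,-0.04,-0.26],[0,0,0]],[[0.175,-0.047,-0.32],[0,0,0]],[[0.185,-0.05,-0.34],[0,0,0]],[[0.194,-0.052,-0.357],[0,0,0]],[[0.203,-0.054,-0.374],[0,0,0]],[[0.203,-0.054,-0.374],[0,0,0]]]'

```text
clock: 5.8
tcp_pos: [0.5959, 0.0843, 0.2039]
ee_rot: [0.244, 0.539, 0.801, 0.091]
force: [0.1, -1.5, -2.4]
width: 0.159
grasp_force: 98.8
```

>>> move_arm --motion '[[[0.005,-0.001,-0.01],[0,0,0]],[[0.01,-0.002,-0.02],[0,0,0]],[[0.016,-0.004,-0.029],[0,0,0]],[[0.016,-0.004,-0.029],[0,0,0]],[[0.016,-0.004,-0.029],[0,0,0]]]'

```text
clock: 6.3
tcp_pos: [0.5983, 0.0837, 0.1995]
ee_rot: [0.244, 0.539, 0.801, 0.091]
force: [0.4, -3.0, -1.2]
width: 0.161
grasp_force: 98.9
```

```bash
cat > turn.py <<'E'
from plan import *
from h import *
import sys
def show(degs,l=-.009,dxy=(-.0004,-.0009)):
    s=arm.observe();print(s['clock'],s['tcp_pos'],s['ee_rot'],s['force'],s['ft_torque'])
    p0,R0=target(l,PH+np.radians(degs[0]),dxy=dxy)
    q=R0.as_quat();q0=np.r_[q[3],q[:3]]
    for d in degs[1:]: print(d,*delta(p0,q0,*target(l,PH+np.radians(d),dxy=dxy)))
E
python3 - <<'E'
from turn import *
s=arm.observe();print(delta(s['tcp_pos'],s['ee_rot'],*target(-.009,PH,dxy=(-.0004,-.0009))))
show([0,-3,-6,-9,-12,-15,-18,-21,-24,-27,-30]); print(); show([-30,-33,-36,-39,-42,-45,-48,-51,-54,-57,-60])
E
```

```text
(array([ 0.0005, -0.0081,  0.0006]), array([ 0.0027,  0.0035, -0.0008]))
6.3 [0.5983 0.0837 0.1995] [0.2444 0.5386 0.8012 0.0912] [ 0.4466 -2.9617 -1.2182] [-0.3415  0.2847 -0.2804]
-3 [-0.0234 -0.011  -0.0117] [ 0.0243 -0.0057 -0.0433]
-6 [-0.0472 -0.0207 -0.0238] [ 0.0487 -0.0115 -0.0866]
-9 [-0.0714 -0.029  -0.0363] [ 0.073  -0.0172 -0.1299]
-12 [-0.0958 -0.0358 -0.0491] [ 0.0973 -0.023  -0.1732]
-15 [-0.1204 -0.0412 -0.0622] [ 0.1217 -0.0287 -0.2165]
-18 [-0.1452 -0.0452 -0.0756] [ 0.146  -0.0345 -0.2598]
-21 [-0.17   -0.0477 -0.0892] [ 0.1703 -0.0402 -0.3031]
-24 [-0.1948 -0.0487 -0.103 ] [ 0.1946 -0.046  -0.3464]
-27 [-0.2195 -0.0482 -0.117 ] [ 0.219  -0.0517 -0.3897]
-30 [-0.2441 -0.0463 -0.131 ] [ 0.2433 -0.0575 -0.433 ]

6.3 [0.5983 0.0837 0.1995] [0.2444 0.5386 0.8012 0.0912] [ 0.4466 -2.9617 -1.2182] [-0.3415  0.2847 -0.2804]
-33 [-0.0244  0.0034 -0.0142] [ 0.0243 -0.0057 -0.0433]
-36 [-0.0485  0.0083 -0.0284] [ 0.0487 -0.0115 -0.0866]
-39 [-0.0723  0.0146 -0.0426] [ 0.073  -0.0172 -0.1299]
-42 [-0.0957  0.0224 -0.0567] [ 0.0973 -0.023  -0.1732]
-45 [-0.1186  0.0316 -0.0708] [ 0.1217 -0.0287 -0.2165]
-48 [-0.141   0.0421 -0.0848] [ 0.146  -0.0345 -0.2598]
-51 [-0.1627  0.054  -0.0986] [ 0.1703 -0.0402 -0.3031]
-54 [-0.1839  0.0673 -0.1122] [ 0.1946 -0.046  -0.3464]
-57 [-0.2043  0.0818 -0.1256] [ 0.219  -0.0517 -0.3897]
-60 [-0.2239  0.0975 -0.1388] [ 0.2433 -0.0575 -0.433 ]
```

>>> move_arm --motion '[[[-0.023,-0.011,-0.012],[0.024,-0.006,-0.043]],[[-0.047,-0.021,-0.024],[0.049,-0.012,-0.087]],[[-0.071,-0.029,-0.036],[0.073,-0.017,-0.13]],[[-0.096,-0.036,-0.049],[0.097,-0.023,-0.173]],[[-0.12,-0.041,-0.062],[0.122,-0.029,-0.217]],[[-0.145,-0.045,-0.076],[0.146,-0.034,-0.26]],[[-0.17,-0.048,-0.089],[0.17,-0.04,-0.303]],[[-0.195,-0.049,-0.103],[0.195,-0.046,-0.346]],[[-0.22,-0.048,-0.117],[0.219,-0.052,-0.39]],[[-0.244,-0.046,-0.131],[0.243,-0.057,-0.433]]]'

```text
clock: 7.3
tcp_pos: [0.5619, 0.0751, 0.1806]
ee_rot: [0.214, 0.728, 0.634, 0.15]
force: [0.5, -10.9, 2.0]
width: 0.157
grasp_force: 99.1
```

>>> move_arm --motion '[[[-0.012,0.002,-0.007],[0.012,-0.003,-0.022]],[[-0.024,0.003,-0.014],[0.024,-0.006,-0.043]],[[-0.024,0.003,-0.014],[0.024,-0.006,-0.043]]]'

```text
clock: 7.6
tcp_pos: [0.5582, 0.0757, 0.1783]
ee_rot: [0.21, 0.744, 0.615, 0.155]
force: [-0.7, -10.2, 1.2]
width: 0.157
grasp_force: 99.1
```

Run:
```python
from turn import *
s=arm.observe();print(s['force'],s['ft_torque'],delta(s['tcp_pos'],s['ee_rot'],*target(-.009,PH-np.radians(33),dxy=(-.0004,-.0009))))
c=snap('wrist','w3')
T=R.from_quat(np.r_[s['ee_rot'][1:],s['ee_rot'][0]])
print('torque about collar axis at C', Rc(YAW).inv().apply(s['ft_torque']+np.cross(s['tcp_pos']-C,s['force'])), Rc(YAW).inv().apply(s['force']))
show([-33,-36,-39,-42,-45])
```

```text
[ -0.6508 -10.172    1.1881] [-1.5971  0.191  -0.6241] (array([-0.0009,  0.0024, -0.0034]), array([0.0074, 0.0025, 0.0013]))
torque about collar axis at C [-1.7215 -0.1843  0.3847] [  2.071  -10.0491   0.1762]
7.65 [0.5582 0.0757 0.1783] [0.2101 0.744  0.6151 0.1547] [  0.6483 -11.3539   1.8604] [-1.6142  0.2064 -0.6575]
-36 [-0.0241  0.0049 -0.0142] [ 0.0243 -0.0057 -0.0433]
-39 [-0.0479  0.0112 -0.0284] [ 0.0487 -0.0115 -0.0866]
-42 [-0.0713  0.019  -0.0426] [ 0.073  -0.0172 -0.1299]
-45 [-0.0942  0.0281 -0.0567] [ 0.0973 -0.023  -0.1732]
```

>>> move_arm --motion '[[[-0.012,-0.001,-0.007],[0.012,-0.003,-0.022]],[[-0.024,0.0,-0.014],[0.024,-0.006,-0.043]],[[-0.036,0.003,-0.021],[0.037,-0.009,-0.065]],[[-0.048,0.006,-0.028],[0.049,-0.012,-0.087]],[[-0.048,0.006,-0.028],[0.049,-0.012,-0.087]]]'

```text
clock: 8.15
tcp_pos: [0.5513, 0.0771, 0.1743]
ee_rot: [0.202, 0.775, 0.575, 0.166]
force: [1.7, -8.0, 0.2]
width: 0.157
grasp_force: 99.1
```

Run:
```python
from turn import *
s=arm.observe();print('torque about collar axis at C', Rc(YAW).inv().apply(s['ft_torque']+np.cross(s['tcp_pos']-C,s['force'])), Rc(YAW).inv().apply(s['force']))
print(delta(s['tcp_pos'],s['ee_rot'],*target(-.009,PH-np.radians(39),dxy=(-.0004,-.0009))))
show([-39,-42,-45,-48,-51,-54])
```

```text
torque about collar axis at C [-1.2044 -0.2541  0.7699] [ 3.1355 -7.361  -1.538 ]
(array([-0.0026,  0.0041, -0.005 ]), array([0.0068, 0.0034, 0.0007]))
8.15 [0.5513 0.0771 0.1743] [0.2017 0.7751 0.5752 0.1662] [ 1.6986 -7.965   0.2358] [-1.4077  0.0806 -0.2435]
-42 [-0.0234  0.0078 -0.0142] [ 0.0243 -0.0057 -0.0433]
-45 [-0.0463  0.0169 -0.0283] [ 0.0487 -0.0115 -0.0866]
-48 [-0.0687  0.0275 -0.0422] [ 0.073  -0.0172 -0.1299]
-51 [-0.0904  0.0394 -0.056 ] [ 0.0973 -0.023  -0.1732]
-54 [-0.1116  0.0526 -0.0697] [ 0.1217 -0.0287 -0.2165]
```

>>> move_arm --motion '[[[-0.012,0.002,-0.007],[0.012,-0.003,-0.022]],[[-0.023,0.005,-0.014],[0.024,-0.006,-0.043]],[[-0.035,0.009,-0.021],[0.036,-0.009,-0.065]],[[-0.046,0.014,-0.028],[0.049,-0.012,-0.087]],[[-0.046,0.014,-0.028],[0.049,-0.012,-0.087]]]'

```text
clock: 8.65
tcp_pos: [0.548, 0.0783, 0.1745]
ee_rot: [0.198, 0.802, 0.535, 0.18]
force: [18.7, -12.1, 4.1]
width: 0.164
grasp_force: 120.1
```

```bash
cat > st.py <<'E'
from turn import *
import sys
a=-float(sys.argv[1])
s=arm.observe();print('at C', Rc(YAW).inv().apply(s['ft_torque']+np.cross(s['tcp_pos']-C,s['force'])), Rc(YAW).inv().apply(s['force']))
print(delta(s['tcp_pos'],s['ee_rot'],*target(-.009,PH+np.radians(a),dxy=(-.0004,-.0009))))
show([a,a-3,a-6,a-9])
E
python3 st.py 45
```

```text
at C [-1.2488 -3.0179  4.4962] [20.2091 -7.4969 -6.921 ]
(array([-0.0268,  0.0128, -0.0348]), array([ 0.0116,  0.0148, -0.0029]))
8.65 [0.548  0.0783 0.1745] [0.1975 0.8016 0.5347 0.1803] [ 18.6768 -12.1158   4.1108] [-3.5808 -2.2276  1.4983]
-48.0 [-0.0224  0.0106 -0.014 ] [ 0.0243 -0.0057 -0.0433]
-51.0 [-0.0442  0.0225 -0.0278] [ 0.0487 -0.0115 -0.0866]
-54.0 [-0.0653  0.0357 -0.0414] [ 0.073  -0.0172 -0.1299]
```

Torque about the collar axis jumped to 4.5 N m, so that looks like the hard stop. I'll check the prong depth and collar state in the wrist view before withdrawing.

Run:
```python
from turn import *
c=snap('wrist','w4');s=arm.observe()
np.set_printoptions(precision=4,suppress=True)
uv=np.array([blob(c,183,94,14,95),blob(c,323,94,14,95)]);print(uv)
p,k,cc=inhand(c,s['tcp_pos'],s['ee_rot'],uv)
T=R.from_quat(np.r_[s['ee_rot'][1:],s['ee_rot'][0]])
W=s['tcp_pos']+T.apply(p); n=T.apply(np.array([-k[0],-k[1],1])/np.linalg.norm([k[0],k[1],1]))
tip=W+n*.022; print('tool pts',p.ravel(),'tips in collar',Rc(YAW).inv().apply(tip-C))
cv2.imwrite('pics/w4z.png',cv2.resize(c['frame'][0:340,90:430,::-1],(560,560)))
```

```text
[[175.6644  98.0565]
 [329.4039  94.0146]]
plane tool z=ax+by+c [ 0.0245  0.0144 -0.0144] std 0.0007364821637424212 6726
tool pts [ 0.0803 -0.0352 -0.013   0.0819  0.0326 -0.0119] tips in collar [[-0.0288  0.002  -0.009 ]
 [ 0.0384 -0.0071 -0.0088]]
```

View pics/w4z.png

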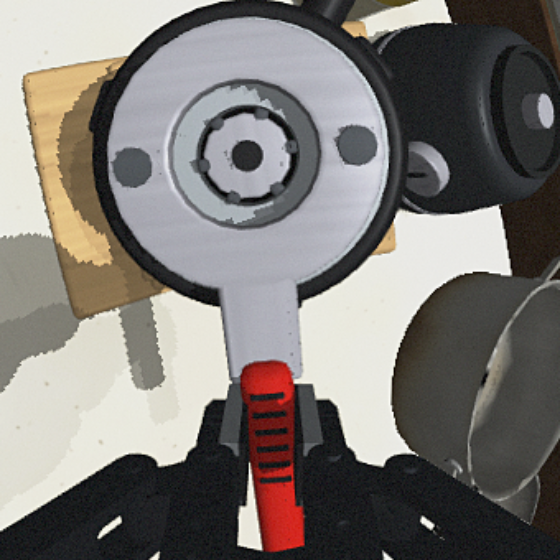

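The wrist view shows the prongs seated, dots at crop (132,168) and (357,145). The head is flush on the collar and the handle is yawed about 6° in the grip from the stop torque. I'll back off 3° to relieve the load.

>>> move_arm --motion '[[[0.012,-0.005,0.007],[-0.012,0.003,0.022]],[[0.023,-0.009,0.014],[-0.024,0.006,0.043]],[[0.023,-0.009,0.014],[-0.024,0.006,0.043]]]'

```text
clock: 9.0
tcp_pos: [0.5495, 0.0776, 0.174]
ee_rot: [0.199, 0.788, 0.556, 0.173]
force: [9.8, -8.0, 1.6]
width: 0.164
grasp_force: 104.5
```

```bash
python3 st.py 42;  python3 - <<'E'
from turn import *
c=snap('wrist','w5');s=arm.observe()
uv=np.array([blob(c,170,102,13,100),blob(c,307,88,13,100)]);print(uv)
p,k,cc=inhand(c,s['tcp_pos'],s['ee_rot'],uv)
T=R.from_quat(np.r_[s['ee_rot'][1:],s['ee_rot'][0]])
W=s['tcp_pos']+T.apply(p); n=T.apply(np.array([-k[0],-k[1],1])/np.linalg.norm([k[0],k[1],1]))
tip=Rc(YAW).inv().apply(W+n*.022-C); d=tip[1]-tip[0]
print('tool pts',p.ravel(),'tips',tip.ravel(),np.linalg.norm(d),'turn from start deg',np.degrees(np.arctan2(d[1],d[0]))-35.4)
E
```

```text
at C [-1.0372 -1.4805  2.8479] [10.65   -5.5314 -4.3529]
(array([-0.0143,  0.0085, -0.0176]), array([ 0.009 ,  0.0079, -0.0021]))
9.0 [0.5495 0.0776 0.174 ] [0.1992 0.7885 0.5556 0.1729] [ 9.8224 -8.0042  1.5553] [-2.4532 -0.9142  0.9808]
-45.0 [-0.0229  0.0092 -0.0141] [ 0.0243 -0.0057 -0.0433]
-48.0 [-0.0453  0.0197 -0.0281] [ 0.0487 -0.0115 -0.0866]
-51.0 [-0.0671  0.0316 -0.0419] [ 0.073  -0.0172 -0.1299]
[[167.5979 101.4246]
 [308.8747  89.2556]]
plane tool z=ax+by+c [ 0.0111  0.0096 -0.0147] std 0.000760180184358424 6940
tool pts [ 0.079  -0.0387 -0.0142  0.0837  0.0229 -0.0135] tips [-0.0353 -0.0001 -0.0089  0.0264 -0.0022 -0.0089] 0.06176540913160311 turn from start deg -37.36877083011689
```

>>> move_arm --motion '[[[0.015,-0.006,0.01],[-0.016,0.004,0.029]],[[0.031,-0.012,0.019],[-0.032,0.008,0.058]],[[0.031,-0.012,0.019],[-0.032,0.008,0.058]]]'

```text
clock: 9.35
tcp_pos: [0.552, 0.0768, 0.1742]
ee_rot: [0.201, 0.771, 0.582, 0.164]
force: [-0.7, -4.4, -0.8]
width: 0.156
grasp_force: 99.0
```

```bash
python3 st.py 38
```

```text
at C [-0.7675  0.2574  0.1776] [-0.1344 -4.4205 -0.8294]
(array([0.0006, 0.0039, 0.0004]), array([0.0039, 0.0011, 0.0006]))
9.35 [0.552  0.0768 0.1742] [0.2012 0.7706 0.582  0.1643] [-0.726  -4.3707 -0.7855] [-0.7248  0.4381 -0.2632]
-41.0 [-0.0235  0.0073 -0.0142] [ 0.0243 -0.0057 -0.0433]
-44.0 [-0.0466  0.016  -0.0283] [ 0.0487 -0.0115 -0.0866]
-47.0 [-0.0691  0.0261 -0.0423] [ 0.073  -0.0172 -0.1299]
```

>>> move_arm --motion '[[[-0.016,0.004,0.029],[0,0,0]],[[-0.032,0.008,0.058],[0,0,0]],[[-0.05,0.012,0.09],[0,0,0]],[[-0.1,0.023,0.173],[0,0,0]],[[-0.15,0.035,0.26],[0,0,0]],[[-0.2,0.046,0.35],[0,0,0]],[[-0.2,0.046,0.35],[0,0,0]]]'

```text
clock: 10.05
tcp_pos: [0.5223, 0.0851, 0.2297]
ee_rot: [0.202, 0.77, 0.582, 0.167]
force: [-1.0, -0.5, -1.3]
width: 0.162
grasp_force: 98.8
```

Run:
```python
from turn import *
c=snap('wrist','w6');s=arm.observe();print(s['clock'],s['tcp_pos'],s['force'])
print('pred holes if turned 38:',fproj(c,model([.5729,.157,.6182-.66],YAW)).round(0).tolist())
cv2.imwrite('pics/w6z.png',cv2.resize(c['frame'][0:340,90:430,::-1],(560,560)))
# lay-down: tool down, spanner level assumed, tool yaw as at the grasp
T=R.from_quat(np.r_[s['ee_rot'][1:],s['ee_rot'][0]]);G=R.from_quat([.8297,.5582,0,0])
print('rot to grasp orientation',(G*T.inv()).as_rotvec()/(np.pi/3),'shift to grasp xy z.15',(np.array([.4535,-.305,.155])-s['tcp_pos'])/.15)
```

```text
10.1 [0.5222 0.0848 0.228 ] [-0.1596 -0.0229 -2.1671]
pred holes if turned 38: [[296.0, 93.0], [274.0, 56.0], [230.0, 56.0], [208.0, 94.0], [231.0, 130.0], [274.0, 130.0]]
rot to grasp orientation [ 0.1432  0.484  -0.102 ] shift to grasp xy z.15 [-0.4579 -2.5988 -0.487 ]
```

View pics/w6z.png

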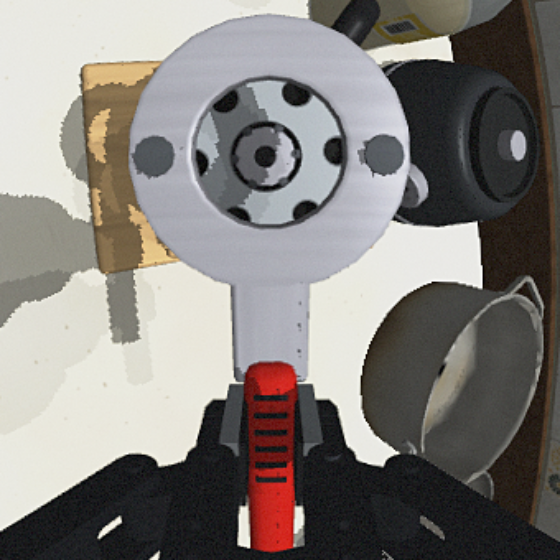

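The collar is free of the prongs, with holes at crop (335,150) and (200,163). They have turned about 33° from the start, consistent with the stop. Now I'll carry the spanner back and lay it down.

>>> move_arm --motion '[[[-0.1,-0.1,0.1],[0,0,0]],[[-0.2,-0.4,0.1],[0.143,0.484,-0.102]],[[-0.3,-0.7,0.1],[0.143,0.484,-0.102]],[[-0.46,-1,0],[0.143,0.484,-0.102]],[[-0.46,-1,0],[0.143,0.484,-0.102]],[[-0.46,-1,0],[0.143,0.484,-0.102]],[[-0.46,-1,0],[0.143,0.484,-0.102]]]'

```text
clock: 10.8
tcp_pos: [0.4534, -0.0656, 0.2258]
ee_rot: [-0.0, 0.83, 0.559, -0.001]
force: [-0.1, 0.1, -2.0]
width: 0.158
grasp_force: 98.8
```

>>> move_arm --motion '[[[0,-0.3,0],[0,0,0]],[[0,-0.6,0],[0,0,0]],[[0,-1,-0.2],[0,0,0]],[[0,-1,-0.5],[0,0,0]],[[0,-1,-0.5],[0,0,0]],[[0,-1,-0.5],[0,0,0]]]'

```text
clock: 11.4
tcp_pos: [0.4528, -0.2145, 0.1512]
ee_rot: [-0.001, 0.829, 0.559, -0.002]
force: [0.1, 0.2, -0.9]
width: 0.16
grasp_force: 98.6
```

Run:
```python
from turn import *
c=snap('wrist','w7');t=snap('top','t7');s=arm.observe();print(s['clock'],s['tcp_pos'],s['ee_rot'],s['force'])
uv=np.array([blob(c,183,94,14,70),blob(c,323,94,14,70)])
p,k,cc=inhand(c,s['tcp_pos'],s['ee_rot'],uv);print(uv.ravel(),p)
print((np.array([.4535,-.305,.0076])-s['tcp_pos'])/.15)
T=R.from_quat(np.r_[s['ee_rot'][1:],s['ee_rot'][0]]);print('tool tilt',T.apply([0,0,1]))
# collar phase from unobstructed top view
px=[]
g=cv2.resize(cv2.cvtColor(t['frame'],cv2.COLOR_RGB2GRAY)[155:215,175:235],None,fx=8,fy=8,interpolation=cv2.INTER_CUBIC).astype(float)
yy,xx=np.mgrid[:480,:480]
best=[]
for ph in np.arange(0,60,.5):
    q=proj(t,model([.5729,.157,np.radians(ph)],YAW)); sc=0
    for a in q: sc+=g[(np.hypot((xx+.5)/8+174.5-a[0],(yy+.5)/8+154.5-a[1])<1.3)].mean()
    best.append((sc/6,ph))
print(sorted(best)[:3])
```

```text
11.5 [ 0.4543 -0.2149  0.1541] [ 0.0016  0.829   0.5593 -0.0005] [ 0.2877 -0.1789 -0.5416]
plane tool z=ax+by+c [-0.0004  0.0075 -0.0113] std 0.0007800530492493206 6738
[183.3338  94.5629 323.0889  93.8497] [[ 0.0816 -0.0327 -0.0116]
 [ 0.0818  0.0276 -0.0111]]
[-0.0052 -0.6006 -0.977 ]
tool tilt [ 0.0009 -0.0033 -1.    ]
[(np.float64(38.06449247347408), np.float64(2.0)), (np.float64(38.16194816204557), np.float64(1.5)), (np.float64(38.28911497663241), np.float64(2.5))]
```

Collar phase went from 35.4° to 2.0°, so it turned 0.583 rad and is resting on its stop. The spanner is level in the hand. Lowering.

>>> move_arm --motion '[[[0,-0.3,-0.1],[0,0,0]],[[0,-0.6,-0.3],[0,0,0]],[[0,-0.6,-0.55],[0,0,0]],[[0,-0.6,-0.75],[0,0,0]],[[0,-0.6,-0.85],[0,0,0]],[[0,-0.6,-0.91],[0,0,0]],[[0,-0.6,-0.91],[0,0,0]],[[0,-0.6,-0.91],[0,0,0]]]'

```text
clock: 12.3
tcp_pos: [0.4543, -0.3062, 0.0173]
ee_rot: [0.001, 0.829, 0.559, -0.001]
force: [0.5, -0.6, -1.8]
width: 0.16
grasp_force: 98.8
```

>>> move_arm --motion '[[[0,0,-0.01],[0,0,0]],[[0,0,-0.02],[0,0,0]],[[0,0,-0.02],[0,0,0]]]'

```text
clock: 12.6
tcp_pos: [0.4531, -0.3059, 0.0125]
ee_rot: [0.0, 0.83, 0.558, -0.002]
force: [0.7, 0.7, -2.0]
width: 0.156
grasp_force: 98.8
```

>>> move_arm --motion '[[[0,0,-0.007],[0,0,0]],[[0,0,-0.007],[0,0,0]],[[0,0,-0.007],[0,0,0]]]'

```text
clock: 12.9
tcp_pos: [0.453, -0.3058, 0.0111]
ee_rot: [-0.0, 0.83, 0.558, -0.002]
force: [0.2, -0.0, -2.4]
width: 0.161
grasp_force: 98.8
```

>>> move_arm --motion '[[[0,0,-0.007],[0,0,0]],[[0,0,-0.007],[0,0,0]],[[0,0,-0.007],[0,0,0]]]'

```text
clock: 13.2
tcp_pos: [0.4529, -0.3058, 0.01]
ee_rot: [-0.0, 0.83, 0.558, -0.002]
force: [-0.4, 0.2, -2.0]
width: 0.157
grasp_force: 98.8
```

>>> move_arm --motion '[[[0,0,-0.007],[0,0,0]],[[0,0,-0.007],[0,0,0]],[[0,0,-0.007],[0,0,0]]]'

```text
clock: 13.5
tcp_pos: [0.453, -0.3058, 0.009]
ee_rot: [-0.0, 0.83, 0.558, -0.002]
force: [-0.2, 0.1, -1.2]
width: 0.162
grasp_force: 98.8
```

>>> move_arm --motion '[[[0,0,-0.007],[0,0,0]],[[0,0,-0.007],[0,0,0]],[[0,0,-0.007],[0,0,0]]]'

```text
clock: 13.8
tcp_pos: [0.453, -0.3059, 0.008]
ee_rot: [-0.0, 0.83, 0.558, -0.002]
force: [0.4, -0.2, -1.9]
width: 0.161
grasp_force: 98.9
```

>>> move_arm --motion '[[[0,0,-0.007],[0,0,0]],[[0,0,-0.007],[0,0,0]],[[0,0,-0.007],[0,0,0]]]'

```text
clock: 14.1
tcp_pos: [0.4532, -0.306, 0.0077]
ee_rot: [-0.0, 0.83, 0.558, -0.002]
force: [-3.3, 2.2, 4.7]
width: 0.157
grasp_force: 99.7
```

>>> move_arm --motion '[[[0,0,-0.007],[0,0,0]],[[0,0,-0.007],[0,0,0]],[[0,0,-0.007],[0,0,0]]]'

```text
clock: 14.4
tcp_pos: [0.4532, -0.306, 0.0076]
ee_rot: [0.0, 0.83, 0.558, -0.002]
force: [-6.3, 4.3, 13.2]
width: 0.16
grasp_force: 101.1
```

Contact with the worktop. Releasing and retreating.

>>> move_arm --motion '[[[0,0,0.008],[0,0,0]],[[0,0,0.008],[0,0,0]],[[0,0,0.008],[0,0,0]],[[0,0,0.008],[0,0,0]],[[0,0,0.008],[0,0,0]],[[0,0,0.008],[0,0,0]]]' --jaw 0.6

```text
clock: 15.0
tcp_pos: [0.4529, -0.3058, 0.0069]
ee_rot: [-0.0, 0.83, 0.558, -0.002]
force: [0.4, -0.8, -0.1]
width: 0.603
grasp_force: 0.0
```

>>> move_arm --motion '[[[0,0,0.15],[0,0,0]],[[0,0,0.4],[0,0,0]],[[0,0,0.7],[0,0,0]],[[0,0,1],[0,0,0]],[[0,0,1],[0,0,0]],[[0,0,1],[0,0,0]]]'

```text
clock: 15.6
tcp_pos: [0.4534, -0.3062, 0.1582]
ee_rot: [0.001, 0.83, 0.558, -0.001]
force: [-0.1, -0.6, -1.4]
width: 0.602
grasp_force: 0.0
```

Run:
```python
from turn import *
c=snap('wrist','w8');t=snap('top','t8');s=arm.observe();print(s['clock'],s['tcp_pos'],s['force'],s['width'],s['grasp_force'])
cv2.imwrite('pics/v8.png',np.hstack([cv2.resize(c['frame'][:,:,::-1],(400,300)),cv2.resize(t['frame'][:,:,::-1],(400,300))]))
v,u=np.mgrid[:384,:512]; x=(u-c['cx'])/c['fx'];y=(v-c['cy'])/c['fy'];r=np.hypot(x,y);q=np.sinc(r/np.pi)/np.cos(r);z=c['range_z']
P=np.stack([x*q*z,y*q*z,z],-1)@c['pose'][:3,:3].T+c['pose'][:3,3]
f=c['frame'].astype(int);m=(f[...,0]>110)&(f[...,1]<60)&(f[...,2]<60)&(abs(u-275)<40)&(v<260)
print('handle top z',np.median(P[m][:,2]),m.sum()); m2=(abs(P[...,2]-.022)<.006)&(np.hypot(P[...,0]-.483,P[...,1]+.229)<.042)
p=P[m2];A=np.c_[p[:,:2]-p[:,:2].mean(0),np.ones(len(p))];print('ring plane',np.linalg.lstsq(A,p[:,2],rcond=None)[0],len(p))
```

```text
15.7 [ 0.4524 -0.3054  0.1555] [ 0.0273 -0.3406  0.3221] 0.6013808760614694 0.0
handle top z 0.025287819890054686 423
ring plane [0.0006 0.0005 0.0218] 3756
```

View pics/v8.png

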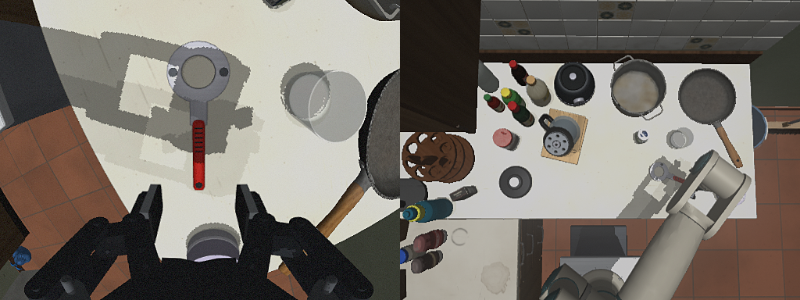

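The spanner lies flat (ring top at 21.8 mm, level), released, and the bystanders are where they started. Handing in.

```bash
python3 -c "
from rig import arm
print(arm.hand_in())"
```

```text
the job is handed in; nothing more can be done
None
```

The job is handed in, with no verdict returned: the collar turned 0.58 rad clockwise until the torque jumped to 4.5 N m, which I took as its stop; the spanner was laid back flat, prongs down, the top view showed no bystander moved, and it took 15.7 s.

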